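Hang the keyhole caddy on the knob stand

TASK

Hang the small white caddy that has a keyhole-shaped slot in its back on the steel knob of the wooden stand: pass the wide part of the slot over the knob's round head, then lower the caddy until the narrow part slides all the way down over the knob's neck, and let go so that it hangs there upright. Leave the other caddy, the low one with the solid back, standing where it is.

Things in the scene. Friction and masses are not known exactly. Their poses are not given: they have to be found in the camera images.
- caddy_mid (a point): Loose white caddy to hang, 0.19-0.35 kg: upright back plate 110 wide (y), 200 high (z), 8 thick (x), with an open tray 40 high at its foot reaching 54 mm to -x of this point, the plate's centre (half-way up). x points out of the back. Above the slot the top 60 mm are solid: pinch there from above across the 8 mm, fingertips 155 or more above the underside, to clear the stand's post.
- keyhole (a point): Centre of the wide part of the caddy's keyhole slot, 75 mm above the underside, 25 below the plate's centre; caddy's axes. The slot goes right through the plate: 54 wide from 27 below to 20 above this point, then narrows evenly to 18 wide at 50 above, and stays 18 wide up to its closed upper end 65 above this point.
- plain_mid (a point): The other caddy, to be left alone: loose, same white paint, width and tray, but its back plate is solid, with no slot, and only 100 mm high. This point is the centre of its back plate, half-way up, 50 mm above its underside.
- knob_front (a point): Centre of the front face of the steel knob on the fixed wooden stand, 160 mm above the range top; the stand's axes: x from here into the post, z up. Round head 32 across, x 0 to 7; neck 10 across, x 7 to 29; post 40 wide from x 29, its top 10 above the knob's axis. Base board 12 thick, 100 wide, x -51 to 59. Hung: slot end on the neck, plate centre 35 below the axis, at x 11 to 25.

How it is judged:
By the outcome, as a careful person would: the job done as asked, in the order asked, and still so for the second after the job is handed in, with the robot touching nothing.
It also fails if it takes over 38 s, if anything falls off the work surface, if the arm or the gripper's body presses on something with over 40 N, if the wrist force passes 120 N, or if a joint passes its speed limit or range.

ROBOT

A 6-joint arm with a two-finger parallel gripper is mounted at the origin on a cart in front of the work surface, level with it; the furniture and walls round the work are solid. World frame = base frame: x ahead of the robot, y to its left, z up, the work surface at z = 0. Lengths are in m, angles in rad, forces in N, time in s.
With the tool pointing down it reaches from about 0.35 to 0.775 m from the base axis. Payload 7.3 kg.
Tool frame: the origin (TCP) lies midway between the tips of the shut fingers; the grasp point (between the pads) lies 19 mm behind it (robot.grip_depth is the z of the grasp point in the tool frame, in m); z points along the fingers, y is the line along which they close (so a half turn about z gives the same grasp; the last joint's range is limited). The gripper opens to 92 mm and grips with 3 to 60 N. Pads are 19 mm wide; open, the fingers measure 130 mm over their backs; the gripper's body (75 mm by 190 mm) begins 47 mm behind the grasp point.
Start: joints at [-0.146, 0.342, 1.524, -0, 1.275, -0.146], TCP at [0.525, 0, 0.227] pointing down, gripper open.
Joint ranges: [-2.53, 2.53], [-0.77, 2.02], [0.04, 2.7], [-1, 4.14], [0.28, 2.66], [-3.11, 3.11]. Speed limits (rad/s): [2.57, 2.57, 3.14, 3.14, 3.14, 3.14].

INTERFACE

Orientations are given as [roll, pitch, yaw] about the fixed x, y, z axes, in that order (R = Rz(yaw) Ry(pitch) Rx(roll)).
In Python, from cell import robot, viewer gives the robot as it stands.
- The arm moves only by the tool step_arm, never from a script. Its argument "increments" is a list of rows, each an object with "delta_pos": the shift along the tool's x, y, z in cm, a list of three; "dr": the turn, a rotation vector about the tool's x, y, z in degrees, a list of three; "fingers": the closure, from -1 (fully open) to 1 (shut), so that 0 is half open. In form: [{"delta_pos": [tx, ty, tz], "dr": [wx, wy, wz], "fingers": fingers}, ...]. A call has exactly 5 rows; each row is the pose to reach, as a shift and turn from the pose commanded when the call began, along the tool's axes at that moment; what a row does not reach only later rows make up. A row lasts 1/8 s, in which the tool goes at most 62.5 mm and 10.7 degrees, less where a joint would pass 70% of its speed; a pose out of reach is approached as far as the arm can. A call with a gripper value outside its range is refused whole. The fingers move at their own pace and stop on an object; "newtons" is the grip in N (left out, the last holds). Time passes only in rows, so rows that repeat a pose let the fingers close, or fill a call up. It gives the time, the measured TCP pose, the force, the opening and the grip force at its end, in the units of the state.
- robot.observe(): the state, without advancing time (a new reading comes with each control period).
- viewer.read_camera(name): name is "scene" or "side" or "wrist"; returns the picture (400x640x3 uint8, red, green, blue); there is no depth.
- viewer.camera_params(name): a dict with "K" (3x3 intrinsics, pixels), "T" (4x4, takes a point from camera to world coordinates). Camera axes: x right, y down, z forward; pixel columns grow to the right and rows downward; lengths in m; the calibration is good to about 2 mm. A picture is of the moment at which its call begins: read the wrist's pose just before it. camera_params takes no time and is no camera call; for the wrist camera it gives the pose at the moment of the call.
- robot.hand_in(): hands the job in; it is judged then, once.
The state is a dict: "time": time; "qpos": joint angles; "qvel": joint speeds; "joint_efforts": joint torques, N m; "tool_pos": TCP position; "tool_rot": TCP orientation; "contact_force": force on the tool from outside, world axes, zero at the start; "torque": the same for the moment, N m; "opening": finger opening in m; "grip_force": force on a finger pad.
Only numpy, scipy, OpenCV 4.12 (cv2) and the standard library are available. Lean on these libraries where they do the work, as an engineer would, in place of code of your own. Each camera call takes 0.05 s, during which the arm holds its last target. There are 200 camera calls.

## Working session

There is one attempt and no reset: what is moved stays moved. The work goes in short steps, Python scripts to look and compute and a tool call to move; the robot and the scene stay as the last step left them, time stands still between calls to the robot, and variables do not carry over. Pictures are saved under pics/ and viewed, at most 10 in all, crops included, and the job is handed in when it is done.

Besides the shell and the picture viewer there is one more tool, called as name(argument=value, ...) on one line, values as JSON. step_arm: Moves the arm, as the interface text tells. Its arguments: {"type":"object","properties":{"increments":{"type":"array"},"newtons":{"type":"number"}},"required":["increments"]}

```bash
ls; mkdir -p pics
python3 - <<'E'
from cell import robot, viewer
import cv2,numpy as np
ims=[]
for n in ["scene","side","wrist"]:
    im=viewer.read_camera(n); cv2.imwrite(f"pics/{n}0.png",im[:,:,::-1]); 
    p=viewer.camera_params(n); print(n,np.round(p["K"],1).tolist(),np.round(p["T"],3).tolist())
    ims.append(im[:,:,::-1])
print(robot.observe())
E
```

```text
pics
scene [[488.1, 0.0, 326.1], [0.0, 488.1, 208.8], [0.0, 0.0, 1.0]] [[-0.787, -0.258, 0.56, -0.018], [-0.616, 0.366, -0.697, 0.844], [-0.025, -0.894, -0.448, 0.579], [0.0, 0.0, 0.0, 1.0]]
side [[495.4, 0.0, 319.0], [0.0, 495.4, 203.6], [0.0, 0.0, 1.0]] [[-0.986, -0.072, 0.152, 0.413], [-0.168, 0.38, -0.909, 0.908], [0.008, -0.922, -0.387, 0.462], [0.0, 0.0, 0.0, 1.0]]
wrist [[345.7, 0.0, 319.9], [0.0, 345.7, 206.1], [0.0, 0.0, 1.0]] [[1.0, 0.002, -0.001, 0.526], [0.001, -0.969, -0.248, 0.065], [-0.002, 0.248, -0.969, 0.383], [0.0, 0.0, 0.0, 1.0]]
{'time': 0.15, 'qpos': array([-1.46019365e-01,  3.42563386e-01,  1.52475082e+00, -3.22993311e-05,
        1.27534637e+00, -1.46016808e-01]), 'qvel': array([-1.43944347e-03, -2.04779164e-03, -1.44333572e-03,  2.50189121e-04,
        1.24786278e-05, -3.34556002e-03]), 'joint_efforts': array([ 7.52666965e-04, -4.31470585e+01, -2.44352603e+01,  7.18239485e-02,
        5.38185902e-02, -1.32920518e-04]), 'tool_pos': array([5.24731661e-01, 4.16214484e-05, 2.26220554e-01]), 'tool_rot': array([-3.14053160e+00, -1.24820345e-04,  1.57080312e+00]), 'contact_force': array([ 0.3554576 , -0.38474259, -0.18583053]), 'torque': array([ 0.02139868,  0.01277242, -0.030823  ]), 'grip_force': 0.0, 'opening': 0.09197065527931932}
```

View pics/scene0.png

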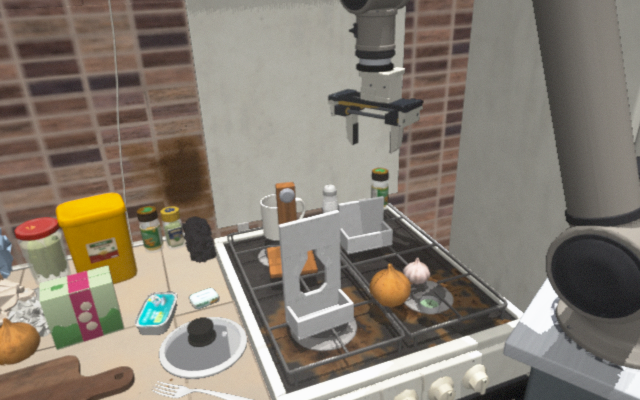

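View pics/side0.png

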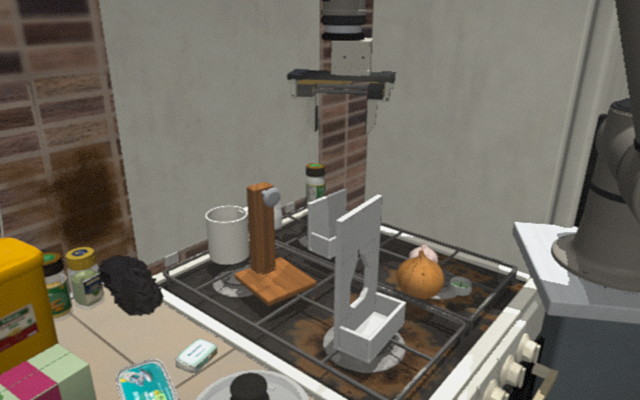

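The scene view shows the slotted caddy (tray ~(320,315), top edge ~(281,222)–(340,211)), knob at (287,194) and low caddy at (365,225). In the side view the knob is at (271,197) and the caddy top edge runs (337,217)–(382,197). Next I zoom in for corners.

Run:
```python
import cv2,numpy as np
a=cv2.imread("pics/scene0.png")[170:350,240:370]; b=cv2.imread("pics/side0.png")[170:370,230:410]
a=cv2.resize(a,None,fx=3,fy=3,interpolation=2); b=cv2.resize(b,None,fx=2.7,fy=2.7,interpolation=2)
o=np.zeros((600,800,3),np.uint8); o[:540,:390]=a; h=b[:, :410]
o[:540,390:390+h.shape[1]]=h[:540]
for im,x0,y0,f,ox,n in ((a,240,170,3,0,130),(b,230,170,2.7,390,150)):
    for k in range(0,n,20):
        cv2.putText(o,str(x0+k),(int(ox+k*f),560),0,.35,(255,255,255)); cv2.line(o,(int(ox+k*f),540),(int(ox+k*f),546),(255,255,255))
    for k in range(0,180,20):
        cv2.putText(o,str(y0+k),(int(ox)+2,int(k*f)+4),0,.33,(0,255,255))
cv2.imwrite("pics/z.png",o)
```

```text
(no output)
```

View pics/z.png

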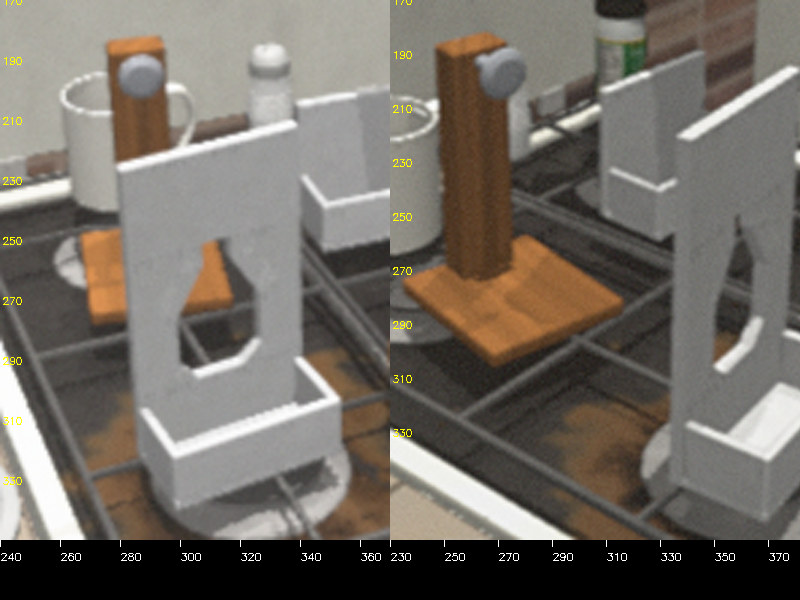

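View pics/wrist0.png

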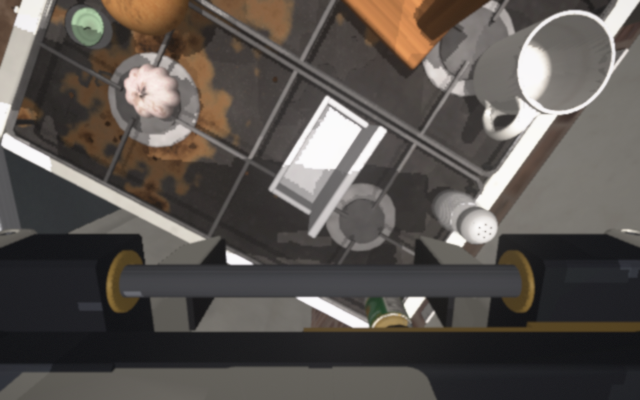

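The zoom gives the knob face at scene (287,195.8), side (272,196.7). The caddy's top edge centreline runs scene (279.7,226)→(338.7,211.3), side (337.4,220.4)→(382,196.5). The wrist view shows only the low caddy (330,165) and the stand base at the top edge.

```bash
cat > h.py <<'E'
from cell import robot, viewer
import numpy as np
def ray(cam,uv,P=None):
    P=P or viewer.camera_params(cam); K,T=np.array(P["K"]),np.array(P["T"])
    d=T[:3,:3]@np.linalg.solve(K,[*uv,1]); return T[:3,3],d/np.linalg.norm(d)
def tri(*rs):
    A=sum(np.eye(3)-np.outer(d,d) for o,d in rs); b=sum((np.eye(3)-np.outer(d,d))@o for o,d in rs)
    p=np.linalg.solve(A,b); return p,max(np.linalg.norm((np.eye(3)-np.outer(d,d))@(p-o)) for o,d in rs)
def onz(r,z): o,d=r; return o+d*(z-o[2])/d[2]
E
python3 - <<'E'
from h import *
zs=lambda x,y:(240+x/3,170+y/3); zd=lambda x,y:(230+(x-390)/2.7,170+y/2.7)
pts=dict(knob=(zs(141,78),zd(504,73)),topL=(zs(119,168),zd(680,135)),topR=(zs(297,124),(382,196.3)),
 trayFL=(zs(178,455),zd(767,462)), trayBL=(zs(142,408),zd(690,425)),postTL=(zs(108,48),zd(437,48)),postTR=(zs(163,46),zd(476,54)),
 baseNear=(zs(95,310),zd(497,352)),baseR=(zs(230,293),zd(622,298)))
for k,(a,b) in pts.items():
    p,e=tri(ray("scene",a),ray("side",b)); print(k,np.round(p*1000),round(e*1000,1))
E
```

```text
knob [611. 187. 158.] 1.4
topL [484. 341. 198.] 1.6
topR [433. 246. 198.] 0.2
trayFL [434. 361.  34.] 0.4
trayBL [475. 346.  40.] 0.1
postTL [657. 170. 164.] 2.3
postTR [647. 123. 147.] 1.5
baseNear [601. 258.  10.] 0.0
baseR [538. 187.  11.] 0.4
```

Measurements are consistent: top edge 108 mm long at z = 0.198, knob at z = 0.158, front base corners 72 mm from the knob. Estimates:
- **Caddy:** (0.4585, 0.2935), yaw about −28°.
- **Stand:** yaw about −41°.

I'll go to a hover above the caddy.

step_arm(increments=[{"delta_pos":[2,-0.5,-2],"dr":[0,0,4],"fingers":-1},{"delta_pos":[7,-1.5,-4],"dr":[0,0,10],"fingers":-1},{"delta_pos":[12,-2.7,-5],"dr":[0,0,18],"fingers":-1},{"delta_pos":[17,-3.8,-5],"dr":[0,0,25],"fingers":-1},{"delta_pos":[21,-4.7,-5],"dr":[0,0,28],"fingers":-1}])

```text
time: 0.78
tool_pos: [0.4772, 0.2118, 0.2767]
tool_rot: [-3.142, -0.0, 1.08]
contact_force: [0.5, 0.1, -0.1]
opening: 0.0914
grip_force: 0.0
```

Run:
```python
from h import *
import cv2
P=viewer.camera_params("wrist"); im=viewer.read_camera("wrist")[:,:,::-1].copy(); np.savez("w1.npz",K=P["K"],T=P["T"])
s=robot.observe(); print(s["time"],s["tool_pos"],s["tool_rot"],s["contact_force"])
cv2.imwrite("pics/w1.png",im)
```

```text
0.825 [0.47595589 0.21563621 0.27662149] [-3.13928660e+00 -2.12479202e-03  1.08119590e+00] [-1.79348108  2.24886026 -0.23974248]
```

View pics/w1.png

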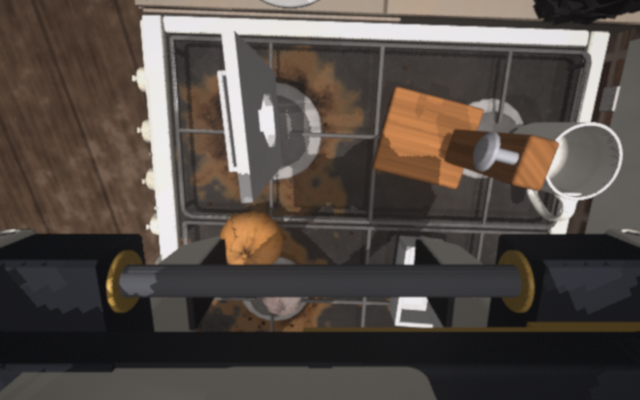

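Wrist view: the plate's top strip runs (230,33)→(247,201), knob head at (487,153), base-board front corners (398,87) and (375,170), rear (459,188).

Run:
```python
from h import *
import cv2
P=dict(np.load("w1.npz")); im=cv2.imread("pics/w1.png")
for r in (60,90,120,150,180): # bright strip in plate top
    row=im[r,215:290].astype(int).sum(1)//3; x=np.where(row>195)[0]+215; print(r,x.min() if len(x) else 0,x.max() if len(x) else 0,row[:50:3])
for n,uv,z in [("topA",(230,33),.2),("topB",(247,201),.2),("bFL",(398,87),.012),("bFR",(375,170),.012),("bRR",(459,188),.012)]:
    print(n,np.round(onz(ray("w",uv,P),z)*1000))
zs=lambda x,y:(240+x/3,170+y/3); zd=lambda x,y:(230+(x-390)/2.7,170+y/2.7)
p,e=tri(ray("scene",zs(141,78)),ray("side",zd(504,73)),ray("w",(484,153),P)); print(p,e)
```

```text
60 225 236 [ 63  62  60 176 234 234 234 222  82  80  81  80  80  80  80  81  79]
90 220 239 [ 88 107 229 136 143 236 236 236 230  85  82  81  81  81  81  82  81]
120 224 273 [ 58  61  67 225 170 111 236 237 237 232  95  83  83  82  85 231 237]
150 227 246 [ 68  64  59  60 208 217  94 232 237 238 234 101  83  82  82  83  83]
180 0 0 [ 75  82  91  92  92  86  79  77 125 138 138 137  89  81  83  83  83]
topA [484. 340. 200.]
topB [438. 243. 200.]
bFL [606. 257.  12.]
bFR [540. 182.  12.]
bRR [622. 113.  12.]
[0.61188979 0.18444455 0.15758778] 0.0016339628118629509
```

step_arm(increments=[{"delta_pos":[2,-1.7,0],"dr":[0,0,0],"fingers":-1},{"delta_pos":[5,-4.2,0],"dr":[0,0,0],"fingers":-1},{"delta_pos":[6.4,-5.5,1],"dr":[0,0,0],"fingers":-1},{"delta_pos":[6.4,-5.5,3],"dr":[0,0,0],"fingers":-1},{"delta_pos":[6.4,-5.5,3.5],"dr":[0,0,0],"fingers":-1}])

```text
time: 1.45
tool_pos: [0.4587, 0.2917, 0.2398]
tool_rot: [-3.14, 0.003, 1.082]
contact_force: [0.1, 0.1, -0.1]
opening: 0.0918
grip_force: 0.0
```

Run:
```python
from h import *
import cv2
ims=[viewer.read_camera(n)[:,:,::-1] for n in ("scene","side")]
s=robot.observe(); print(s["tool_pos"],s["tool_rot"],s["contact_force"])
o=np.hstack([ims[0][100:360,210:410],ims[1][80:340,250:450]]); cv2.imwrite("pics/g1.png",cv2.resize(o,None,fx=2,fy=2))
```

```text
[0.45934534 0.29169989 0.24094007] [-3.14070758e+00  1.56643563e-03  1.08161858e+00] [ 0.30035121 -0.29193512 -0.27475748]
```

View pics/g1.png

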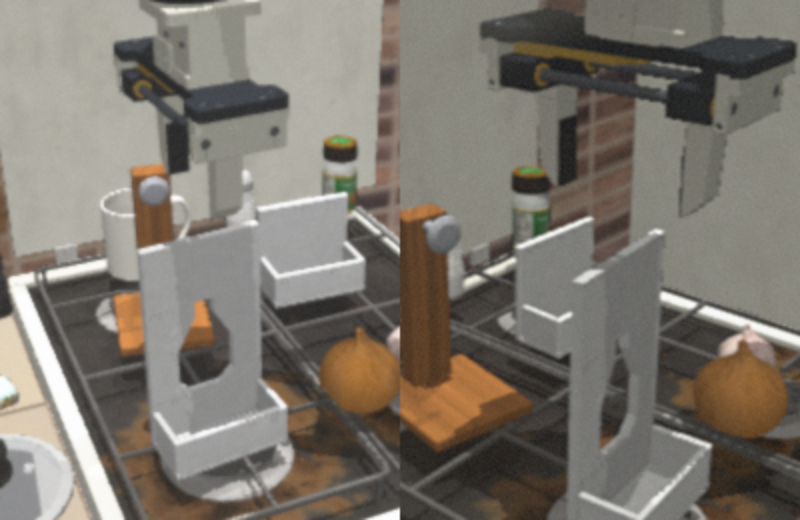

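The open fingers straddle the plate's top (scene crop ~(200,240)). Descending 8 cm and closing.

step_arm(increments=[{"delta_pos":[0,0,2],"dr":[0,0,0],"fingers":-1},{"delta_pos":[0,0,5],"dr":[0,0,0],"fingers":-1},{"delta_pos":[0,0,7],"dr":[0,0,0],"fingers":-1},{"delta_pos":[0,0,8],"dr":[0,0,0],"fingers":-1},{"delta_pos":[0,0,8],"dr":[0,0,0],"fingers":-0.5}])

```text
time: 2.17
tool_pos: [0.4597, 0.2921, 0.1618]
tool_rot: [-3.142, 0.0, 1.082]
contact_force: [-0.4, -0.3, 0.7]
opening: 0.0861
grip_force: 0.0
```

step_arm(increments=[{"delta_pos":[0,0,0],"dr":[0,0,0],"fingers":0.3},{"delta_pos":[0,0,0],"dr":[0,0,0],"fingers":0.6},{"delta_pos":[0,0,0],"dr":[0,0,0],"fingers":1},{"delta_pos":[0,0,0],"dr":[0,0,0],"fingers":1},{"delta_pos":[0,0,0],"dr":[0,0,0],"fingers":1}], newtons=35)

```text
time: 2.8
tool_pos: [0.4595, 0.2924, 0.1618]
tool_rot: [3.141, -0.0, 1.082]
contact_force: [-0.0, 0.5, 0.5]
opening: 0.0365
grip_force: 0.0
```

step_arm(increments=[{"delta_pos":[0,0,0],"dr":[0,0,0],"fingers":1},{"delta_pos":[0,0,0],"dr":[0,0,0],"fingers":1},{"delta_pos":[0,0,0],"dr":[0,0,0],"fingers":1},{"delta_pos":[0,0,0],"dr":[0,0,0],"fingers":1},{"delta_pos":[0,0,0],"dr":[0,0,0],"fingers":1}])

```text
time: 3.42
tool_pos: [0.4593, 0.2924, 0.1617]
tool_rot: [-3.141, 0.0, 1.082]
contact_force: [-0.9, 0.9, 0.4]
opening: 0.0079
grip_force: 35.0
```

step_arm(increments=[{"delta_pos":[0,0,-1],"dr":[0,0,0],"fingers":1},{"delta_pos":[0,0,-3],"dr":[0,0,0],"fingers":1},{"delta_pos":[0,0,-5.5],"dr":[0,0,0],"fingers":1},{"delta_pos":[0,0,-7.8],"dr":[0,0,0],"fingers":1},{"delta_pos":[0,0,-8.8],"dr":[0,0,0],"fingers":1}])

```text
time: 4.05
tool_pos: [0.46, 0.2924, 0.2514]
tool_rot: [3.14, -0.002, 1.082]
contact_force: [0.8, -0.4, -3.2]
opening: 0.0077
grip_force: 35.0
```

step_arm(increments=[{"delta_pos":[0,1,0],"dr":[0,0,1],"fingers":1},{"delta_pos":[-0.2,3,0],"dr":[0,0,4],"fingers":1},{"delta_pos":[-0.5,6,0],"dr":[0,0,7],"fingers":1},{"delta_pos":[-0.7,9,0],"dr":[0,0,10],"fingers":1},{"delta_pos":[-0.9,11.5,0],"dr":[0,0,13],"fingers":1}])

```text
time: 4.68
tool_pos: [0.5585, 0.2284, 0.2482]
tool_rot: [-3.141, 0.002, 0.85]
contact_force: [-0.8, -0.0, -2.9]
opening: 0.0076
grip_force: 35.0
```

step_arm(increments=[{"delta_pos":[0,0.5,0],"dr":[0,0,0],"fingers":1},{"delta_pos":[0,1,0],"dr":[0,0,0],"fingers":1},{"delta_pos":[0,1,0],"dr":[0,0,0],"fingers":1},{"delta_pos":[0,1,0],"dr":[0,0,0],"fingers":1},{"delta_pos":[0,1,0],"dr":[0,0,0],"fingers":1}])

```text
time: 5.3
tool_pos: [0.564, 0.2243, 0.25]
tool_rot: [3.141, -0.0, 0.856]
contact_force: [0.4, 0.0, -3.4]
opening: 0.0081
grip_force: 35.0
```

Run:
```python
from h import *
import cv2
ims=[viewer.read_camera(n)[:,:,::-1] for n in ("scene","side","wrist")]
for n,i in zip("abc",ims): cv2.imwrite(f"pics/p_{n}.png",i)
P=viewer.camera_params("wrist"); np.savez("w2.npz",K=P["K"],T=P["T"])
s=robot.observe(); print(s["tool_pos"],s["tool_rot"],s["contact_force"])
# gridded crops: scene x220-350,y120-320 ; side x200-340,y120-320, x3
o=np.zeros((600,800,3),np.uint8)
o[:,:390]=cv2.resize(ims[0][120:320,220:350],None,fx=3,fy=3,interpolation=2); o[:,395:797]=cv2.resize(ims[1][120:320,216:350],None,fx=3,fy=3,interpolation=2)
cv2.imwrite("pics/p.png",o)
```

```text
[0.56419213 0.22406878 0.24987268] [ 3.14143025e+00 -1.62981907e-04  8.55623155e-01] [ 0.64336583 -0.06195294 -2.48304912]
```

View pics/p.png

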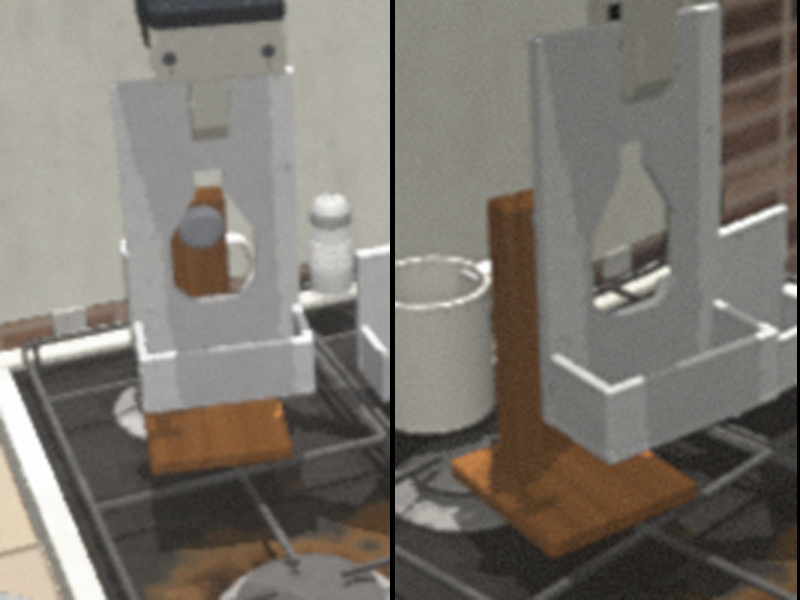

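The caddy hangs plumb in the grip. The knob head (scene crop (201,227)) shows through the wide part of the slot, ahead of the post. Now I check the lateral offset of the slot against the knob axis.

Run:
```python
from h import *
zs=lambda x,y:(220+x/3,120+y/3); zd=lambda x,y:(216+(x-395)/3,120+y/3)
k=np.array([.6115,.186,.160]); s=robot.observe()
a=s["tool_rot"][2]-np.pi/2; print("tool yaw",np.degrees(a))
a=np.radians(-41); R=np.array([[np.cos(a),np.sin(a),0],[-np.sin(a),np.cos(a),0],[0,0,1]])
for n,p,q in [("TL",(114,82),(531,40)),("TR",(292,71),(717,8)),("slottop",(208,172),(630,145)),("slotbotR",(241,296),(661,288)),("trayL",(148,410),(612,458))]:
    x,e=tri(ray("scene",zs(*p)),ray("side",zd(*q))); print(n,np.round(x*1000),"stand",np.round(R@(x-k)*1000,1),round(e*1000,1))
print("tcp",R@(s["tool_pos"]-k)*1000)
```

```text
tool yaw -40.9764043700815
TL [603. 262. 285.] stand [-55.7  51.7 125.4] 0.0
TR [529. 182. 285.] stand [-59.6 -56.8 124.6] 0.6
slottop [565. 225. 224.] stand [-60.1  -1.2  63.6] 0.9
slotbotR [551. 216. 140.] stand [-65.4 -17.1 -20. ] 4.0
trayL [560. 299.  89.] stand [-113.5   51.3  -71.3] 1.1
tcp [-60.67906823  -2.30588462  89.87267588]
```

Plate is 2 mm off to −y, and the height is right. Inserting 79 mm along the stand's x with +0.2 cm lateral correction.

step_arm(increments=[{"delta_pos":[0.2,0.5,0],"dr":[0,0,0],"fingers":1},{"delta_pos":[0.2,1.5,0],"dr":[0,0,0],"fingers":1},{"delta_pos":[0.2,2.7,0],"dr":[0,0,0],"fingers":1},{"delta_pos":[0.2,3.8,0],"dr":[0,0,0],"fingers":1},{"delta_pos":[0.2,4.5,0],"dr":[0,0,0],"fingers":1}])

```text
time: 6.08
tool_pos: [0.6004, 0.195, 0.2495]
tool_rot: [-3.142, 0.0, 0.854]
contact_force: [0.4, 1.0, -2.4]
opening: 0.0083
grip_force: 35.0
```

step_arm(increments=[{"delta_pos":[0,0.8,0],"dr":[0,0,0],"fingers":1},{"delta_pos":[0,1.6,0],"dr":[0,0,0],"fingers":1},{"delta_pos":[0,2.4,0],"dr":[0,0,0],"fingers":1},{"delta_pos":[0,3.1,0],"dr":[0,0,0],"fingers":1},{"delta_pos":[0,3.4,0],"dr":[0,0,0],"fingers":1}])

```text
time: 6.7
tool_pos: [0.6256, 0.1732, 0.2496]
tool_rot: [3.142, 0.0, 0.855]
contact_force: [-0.1, -0.5, -2.8]
opening: 0.0079
grip_force: 35.0
```

Run:
```python
from h import *
import cv2
ims=[viewer.read_camera(n)[:,:,::-1] for n in ("scene","side")]
s=robot.observe(); k=np.array([.6115,.186,.160]); a=np.radians(-41); R=np.array([[np.cos(a),np.sin(a),0],[-np.sin(a),np.cos(a),0],[0,0,1]])
print(R@(s["tool_pos"]-k)*1000,s["tool_rot"],s["contact_force"],s["torque"])
o=np.zeros((600,800,3),np.uint8)
o[:,:390]=cv2.resize(ims[0][100:300,220:350],None,fx=3,fy=3,interpolation=2); o[:,395:797]=cv2.resize(ims[1][100:300,196:330],None,fx=3,fy=3,interpolation=2)
cv2.imwrite("pics/q.png",o)
```

```text
[18.87188036 -0.40547497 89.64180306] [-3.14159217e+00  1.67765861e-05  8.54894682e-01] [-0.08109422 -0.02986782 -3.09109568] [-0.06991569  0.02258184 -0.01951089]
```

View pics/q.png

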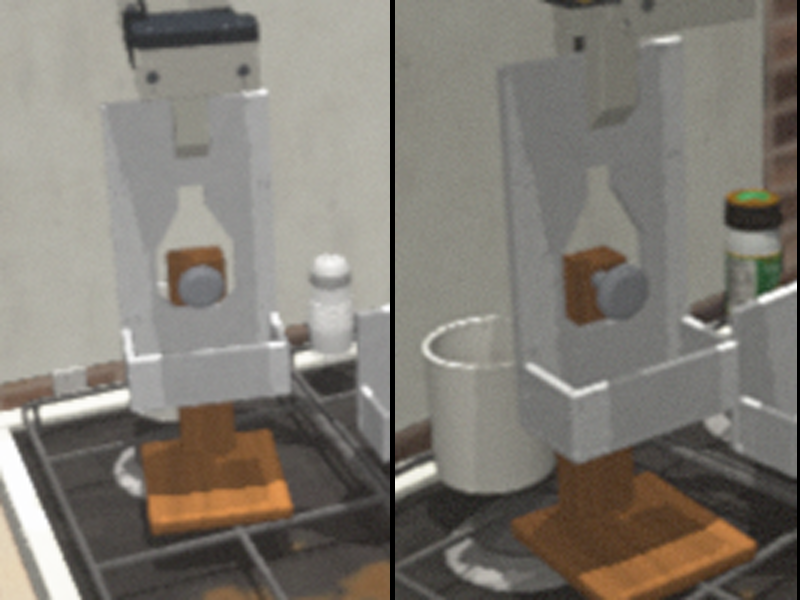

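The head is now in front of the plate (scene crop (201,287), side crop (622,290)), with no contact force. Lowering.

step_arm(increments=[{"delta_pos":[0,0,0.8],"dr":[0,0,0],"fingers":1},{"delta_pos":[0,0,1.8],"dr":[0,0,0],"fingers":1},{"delta_pos":[0,0,2.8],"dr":[0,0,0],"fingers":1},{"delta_pos":[0,0,3.6],"dr":[0,0,0],"fingers":1},{"delta_pos":[0,0,4],"dr":[0,0,0],"fingers":1}])

```text
time: 7.42
tool_pos: [0.625, 0.1735, 0.2089]
tool_rot: [-3.141, 0.001, 0.855]
contact_force: [-0.2, 0.4, -2.3]
opening: 0.0081
grip_force: 35.0
```

step_arm(increments=[{"delta_pos":[0,0,0.4],"dr":[0,0,0],"fingers":1},{"delta_pos":[0,0,0.8],"dr":[0,0,0],"fingers":1},{"delta_pos":[0,0,1.2],"dr":[0,0,0],"fingers":1},{"delta_pos":[0,0,1.6],"dr":[0,0,0],"fingers":1},{"delta_pos":[0,0,1.9],"dr":[0,0,0],"fingers":1}])

```text
time: 8.05
tool_pos: [0.6253, 0.1735, 0.1905]
tool_rot: [-3.142, 0.0, 0.855]
contact_force: [0.7, -1.1, -2.5]
opening: 0.0077
grip_force: 35.0
```

Free so far; easing down the last millimetres.

step_arm(increments=[{"delta_pos":[0,0,0.1],"dr":[0,0,0],"fingers":1},{"delta_pos":[0,0,0.2],"dr":[0,0,0],"fingers":1},{"delta_pos":[0,0,0.3],"dr":[0,0,0],"fingers":1},{"delta_pos":[0,0,0.4],"dr":[0,0,0],"fingers":1},{"delta_pos":[0,0,0.4],"dr":[0,0,0],"fingers":1}])

```text
time: 8.68
tool_pos: [0.6253, 0.1735, 0.1868]
tool_rot: [3.141, -0.0, 0.855]
contact_force: [0.2, -0.5, -2.8]
opening: 0.0082
grip_force: 35.0
```

Run:
```python
from h import *
import cv2
ims=[viewer.read_camera(n)[:,:,::-1] for n in ("scene","side")]
s=robot.observe(); print(s["tool_pos"],s["contact_force"],s["torque"])
o=np.zeros((600,800,3),np.uint8)
o[:,:390]=cv2.resize(ims[0][120:320,220:350],None,fx=3,fy=3,interpolation=2); o[:,395:797]=cv2.resize(ims[1][120:320,196:330],None,fx=3,fy=3,interpolation=2)
cv2.imwrite("pics/r.png",o)
```

```text
[0.62530132 0.17354329 0.18677682] [ 0.82199931 -0.26499655 -3.13784937] [-0.02472161  0.05627862 -0.07062841]
```

View pics/r.png

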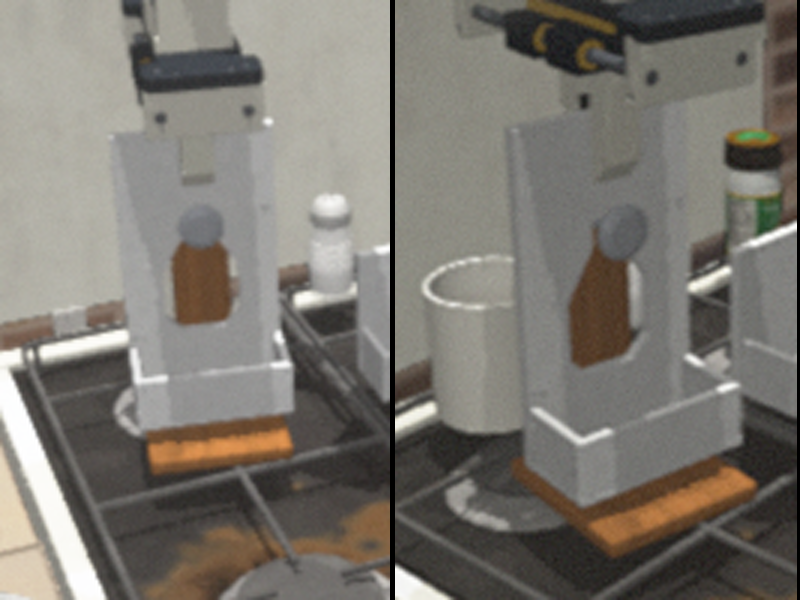

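The head sits at the top of the slot (scene crop (201,225)) and the weight is still on the gripper (−3 N). Continuing down until contact.

step_arm(increments=[{"delta_pos":[0,0,0.05],"dr":[0,0,0],"fingers":1},{"delta_pos":[0,0,0.1],"dr":[0,0,0],"fingers":1},{"delta_pos":[0,0,0.15],"dr":[0,0,0],"fingers":1},{"delta_pos":[0,0,0.2],"dr":[0,0,0],"fingers":1},{"delta_pos":[0,0,0.2],"dr":[0,0,0],"fingers":1}])

```text
time: 9.4
tool_pos: [0.6254, 0.1736, 0.1863]
tool_rot: [3.14, -0.001, 0.855]
contact_force: [-3.7, 0.1, 7.6]
opening: 0.0082
grip_force: 35.0
```

Seated: the force is now +7.6 N upward. Relieving slightly and releasing.

step_arm(increments=[{"delta_pos":[0,0,-0.1],"dr":[0,0,0],"fingers":1},{"delta_pos":[0,0,-0.1],"dr":[0,0,0],"fingers":0.7},{"delta_pos":[0,0,-0.1],"dr":[0,0,0],"fingers":0.4},{"delta_pos":[0,0,-0.1],"dr":[0,0,0],"fingers":0.1},{"delta_pos":[0,0,-0.1],"dr":[0,0,0],"fingers":-0.1}], newtons=10)

```text
time: 10.02
tool_pos: [0.6253, 0.1735, 0.1856]
tool_rot: [-3.141, 0.0, 0.855]
contact_force: [-0.5, -0.2, -0.0]
opening: 0.0395
grip_force: 0.0
```

step_arm(increments=[{"delta_pos":[0,0,0],"dr":[0,0,0],"fingers":-0.1},{"delta_pos":[0,0,0],"dr":[0,0,0],"fingers":-0.1},{"delta_pos":[0,0,0],"dr":[0,0,0],"fingers":-0.1},{"delta_pos":[0,0,0],"dr":[0,0,0],"fingers":-0.1},{"delta_pos":[0,0,0],"dr":[0,0,0],"fingers":-0.1}])

```text
time: 10.65
tool_pos: [0.6253, 0.1735, 0.1858]
tool_rot: [3.141, -0.0, 0.855]
contact_force: [0.2, -0.6, -0.4]
opening: 0.0506
grip_force: 0.0
```

step_arm(increments=[{"delta_pos":[0,0,-1],"dr":[0,0,0],"fingers":-0.1},{"delta_pos":[0,0,-3],"dr":[0,0,0],"fingers":-0.1},{"delta_pos":[0,0,-6],"dr":[0,0,0],"fingers":-0.1},{"delta_pos":[0,0,-9],"dr":[0,0,0],"fingers":-0.1},{"delta_pos":[0,0,-11],"dr":[0,0,0],"fingers":-0.1}])

```text
time: 11.28
tool_pos: [0.6256, 0.1736, 0.2984]
tool_rot: [3.14, -0.002, 0.855]
contact_force: [0.8, 0.5, -1.1]
opening: 0.0501
grip_force: 0.0
```

Run:
```python
from h import *
import cv2
ims=[viewer.read_camera(n)[:,:,::-1] for n in ("scene","side")]
s=robot.observe(); print(s["time"],s["tool_pos"],s["contact_force"])
o=np.zeros((600,800,3),np.uint8)
o[:,:390]=cv2.resize(ims[0][120:320,220:350],None,fx=3,fy=3,interpolation=2); o[:,395:797]=cv2.resize(ims[1][120:320,196:330],None,fx=3,fy=3,interpolation=2)
cv2.imwrite("pics/s.png",o)
```

```text
11.375 [0.62624509 0.17371072 0.29929007] [-0.37406514 -0.8233457   1.13037523]
```

View pics/s.png

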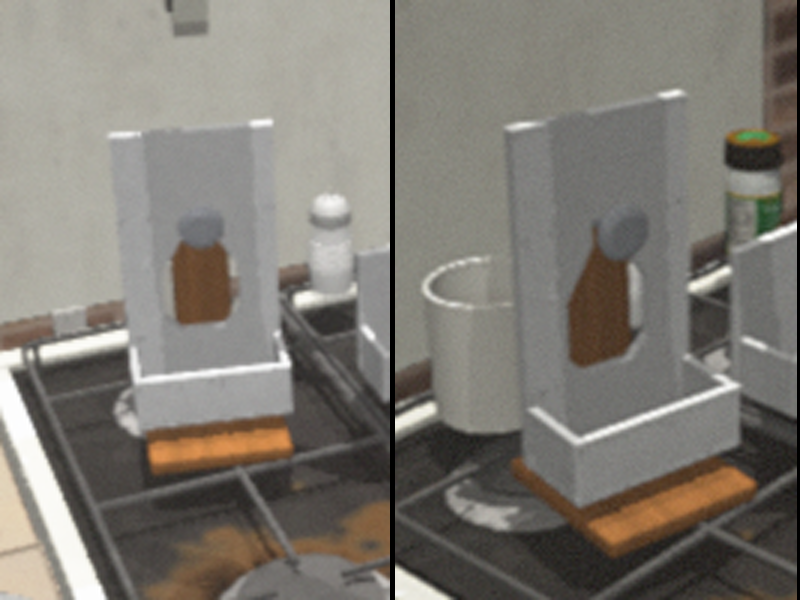

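The caddy hangs upright on the knob (head at scene crop (201,227), tray clear of the base), the gripper is clear, and the low caddy hasn't moved. Handing in.

```bash
python3 -c "
from cell import robot
print(robot.hand_in())"
```

```text
the job is handed in; nothing more can be done
None
```

The slotted caddy hangs upright on the steel knob with the gripper clear, the low caddy was left where it stood, and the job was handed in at about 11.4 s; no verdict was returned.

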